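# Match the tilt of two work lights

## Robot

A 7-joint arm with a two-finger parallel gripper is mounted at the origin on a cart in front of the work surface, level with it; the furniture and walls round the work are solid. World frame = base frame: x ahead of the robot, y to its left, z up, the work surface at z = 0. Lengths are in m, angles in degrees, forces in N, time in s.
With the tool pointing down it reaches from about 0.35 to 0.775 m from the base axis. Payload 3.1 kg.
Tool frame: the origin (TCP) lies midway between the tips of the shut fingers; the grasp point (between the pads) lies 19 mm behind it; z points along the fingers, y is the line along which they close (so a half turn about z gives the same grasp; the last joint's range is limited). The gripper opens to 85 mm and grips with 20 to 120 N. Pads are 22 mm wide; open, the fingers measure 114 mm over their backs; the gripper's body (76 mm by 85 mm) begins 54 mm behind the grasp point. The pads swing forward as they close: fully open they stand 13 mm farther back than shut.
Start: joints at [-68.394, 17.813, 0.802, 86.603, -0.252, 75.585, -1.558], TCP at [0.224, 0.502, 0.231] pointing down, gripper open.
Joint ranges: [-154.91, 154.91], [-16.99, 109.72], [-72.82, 74.43], [7.12, 147.25], [-82.49, 262.49], [11.32, 116.49], [-174.64, 174.64]. Speed limits (degrees/s): [159.86, 159.86, 180, 180, 180, 180, 180].

## Interface

Orientations are given as [roll, pitch, yaw] about the fixed x, y, z axes, in that order (R = Rz(yaw) Ry(pitch) Rx(roll)).
In Python, from station import robot gives the robot as it stands. Calls block until the motion is done:
- robot.move_to(position, orientation): joint-space move of the TCP to a pose.
- robot.line_to(position, orientation=None, velocity=0.15, f_stop=None): straight line of the TCP; orientation=None keeps the orientation; velocity is the mean speed in m/s. With f_stop (N) it stops when the force on the tool has changed by that much, and returns True; else False.
- robot.move_j(angles): joint-space move.
- robot.gripper_to(opening, force=None): opening from 0.0 (shut) to 1.0 (fully open); force is the grip in N (None keeps the last); returns when the fingers have stopped.
- robot.pause(seconds).
- robot.inverse_kinematics(position, orientation): joint angles nearest the present ones, or None.
- robot.sense(): the state.
- robot.grab_frame(name): name is "side" or "top"; returns (picture, depth): 384x512x3 uint8, red, green, blue; 384x512 float32, m along the optical axis (not along the pixel's ray), 0 where there is no reading.
- robot.calibration(name): a dict with "mtx" (3x3 intrinsics, pixels), "extrinsics" (4x4, takes a point from world to camera coordinates). Camera axes: x right, y up, looking along -z (the intrinsics and any distortion apply to the point x, -y, -z); pixel columns grow to the right and rows downward; lengths in m; the calibration is good to about 2 mm. A picture is of the moment at which its call begins. calibration takes no time and is no camera call.
A pose or a line that the arm cannot do raises robot.PlanningError and nothing moves.
- robot.close_job(): hands the job in; it is judged then, once.
Trained networks look in the newest picture that a camera, given by its name, has taken for a name from the list of things; names that differ only in an ending like _2 or _b are one class to them, and where a whole thing is asked for, a point or a joint stands for the part that bears it (a point fixed in the world has none). Each returns a list of dicts, best first, with "p" (0 to 1); they miss things now and then, are a little off and sometimes report something else, mostly with a low value. They report only what shows in the picture. A call takes as long as a camera call.
- robot.look_for(query, camera): "point" ([column, row] in pixels, amid what is visible of it).
- robot.tip_of(query, camera): "point" ([column, row] in pixels: a listed point, or the origin of a listed thing).
The state is a dict: "time_s": time; "joint_positions": joint angles; "dq": joint speeds; "joint_torque": joint torques, N m; "tool_pos": TCP position; "eef_rot": TCP orientation; "contact_force": force on the tool from outside, world axes, zero at the start; "torque": the same for the moment, N m; "finger_gap": opening from 0.0 (shut) to 1.0 (fully open); "gripper_force": force on a finger pad.
Only numpy, scipy, OpenCV 4.12 (cv2) and the standard library are available. Lean on these libraries where they do the work, as an engineer would, in place of code of your own. Each camera call takes 0.05 s, during which the arm holds its last target. There are 200 camera calls.

## Task

Two small LED work lights stand side by side on the bench, each with a lamp head on a stiff tilt hinge. Tilt the head of the light with the orange handle so that it leans at the same angle as the head of the light with the blue handle, then let go so that it stays there by itself. Leave the blue light's head as it is.

Things in the scene. Friction and masses are not known exactly. Their poses are not given: they have to be found in the camera images.
- orange_handle (a point): Middle of the orange handle bar (round, 16 mm, 90 mm free length, along y) on top of the orange light's lamp head. Frame tilts with the head: z points from hinge to bar, -x is where the lit face looks, y is level. Hinge axis: along y, 130 mm from the bar on the -z side, 62 mm above the bench. Black head 24 mm thick, 134 mm wide, its top edge 45 mm below the bar's middle: open gap between.
- orange_head (a joint): Tilt of the orange light's head, rad: 0 upright, positive leaning back (top away from the robot), negative leaning forward; range -0.9 to 0.9. At the start it leans forward. Friction hinge: about 3 N at the bar moves it, and it stays where left. The bar can turn between the finger pads, so the gripper may stay upright while leading it along its arc. The base is screwed to the bench.
- blue_handle (a point): Middle of the blue handle bar of the other, otherwise identical light (same sizes and axes as orange_handle). It stands about 240 mm to the left or right of the orange one, turned the same way to within 2 degrees; both face the robot, turned up to 15 degrees. Reference only.
- blue_head (a joint): Tilt of the blue light's head, rad, same meaning as orange_head: the angle to match. It must not be changed. It is about upright or leans back.

How it is judged (in metres and radians):
At the end, for the whole second after the job is handed in: The orange light's head leans at the same angle as the blue light's head to within 10 degrees and stands still there by its own hinge; the blue light's head is where it was (handle within 12 mm) (angle between the z axis of orange_handle and the z axis of blue_handle, either way round below 0.175 rad and distance of blue_handle from where it was at the start of the episode below 0.012 m and velocity of joint orange_head between -0.03 and 0.03 rad/s); the robot touches nothing.
It fails at once if the blue light's head is moved (its handle by more than 20 mm) (distance of blue_handle from where it was at the start of the episode above 0.02 m).
It also fails if it takes over 35 s, if anything falls off the work surface, if the arm or the gripper's body presses on something with over 40 N, if the wrist force passes 120 N, or if a joint passes its speed limit or range.

## Working session

There is one attempt and no reset: what is moved stays moved. The work goes in short steps, each a Python script; the robot and the scene stay as the last script left them, time stands still between calls to the robot, and variables do not carry over. Pictures are saved under pics/ and viewed, at most 10 in all, crops included, and the job is handed in when it is done.

```bash
mkdir -p pics; cat > h.py <<'E'
import numpy as np,cv2
from station import robot
def cloud(cam):
    im,d=robot.grab_frame(cam);c=robot.calibration(cam);K=c["mtx"];T=np.array(c["extrinsics"])
    v,u=np.mgrid[:384,:512]
    K=np.array(K)
    P=np.stack([(u-K[0,2])/K[0,0]*d,-(v-K[1,2])/K[1,1]*d,-d],-1)
    W=(P-T[:3,3])@T[:3,:3]
    return im,d,W
E
python3 - <<'E'
from h import *
ims=[]
for c in("side","top"):
    im,d,W=cloud(c);ims.append(im);np.savez(f"{c}.npz",im=im,d=d,W=W)
    for q in("orange_handle","blue_handle"):
        for r in robot.tip_of(q,c)[:2]:
            u,v=np.round(r["point"]).astype(int); print(c,q,r["p"],u,v,W[v,u].round(3))
    cv2.imwrite(f"pics/{c}.png",im[...,::-1])
    print(np.round(robot.calibration(c)["extrinsics"],3).tolist(),{k for k in robot.calibration(c)})
E
```

```text
side orange_handle 0.9 292 138 [ 0.46  -0.196  0.183]
side blue_handle 0.82 223 190 [ 0.613 -0.307  0.001]
[[-0.999, 0.045, -0.012, 0.552], [-0.033, -0.504, 0.863, -0.12], [0.033, 0.862, 0.505, -0.968], [0.0, 0.0, 0.0, 1.0]] {'extrinsics', 'mtx'}
top blue_handle 0.64 252 179 [0.605 0.011 0.186]
[[-0.008, -1.0, -0.016, 0.009], [0.99, -0.011, 0.144, -0.598], [-0.144, -0.014, 0.989, -0.923], [0.0, 0.0, 0.0, 1.0]] {'extrinsics', 'mtx'}
```

View pics/side.png

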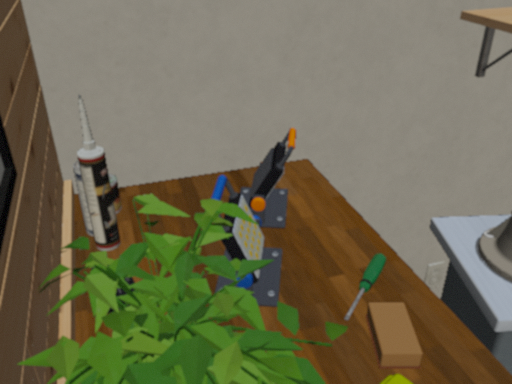

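View pics/top.png

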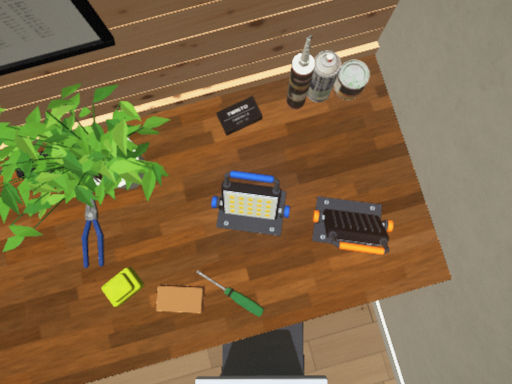

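The side picture shows the orange bar at (292,138) and the blue bar at (220,187), partly hidden by a plant. In the top picture the blue bar is at (252,177) with its knobs at (215,202) and (287,211). The orange bar is at (361,248) with its knobs at (316,216) and (391,225). Next I'll segment the bars and knobs by colour.

```bash
python3 - <<'E'
import numpy as np,cv2
for c in("top","side"):
    f=np.load(c+".npz");im,W,d=f["im"],f["W"],f["d"]
    hsv=cv2.cvtColor(im,cv2.COLOR_RGB2HSV)
    for n,lo,hi in(("orange",(8,210,170),(20,255,255)),("blue",(105,170,90),(120,255,255))):
        m=cv2.inRange(hsv,lo,hi)
        k,l,s,ce=cv2.connectedComponentsWithStats(m)
        for i in range(1,k):
            if s[i,4]<25: continue
            mm=cv2.erode((l==i).astype(np.uint8),np.ones((2,2)))*(d>0)
            P=W[mm>0]
            if len(P)<5: continue
            w,V=np.linalg.eigh(np.cov(P.T))
            print(c,n,s[i],"med",np.median(P,0).round(4),"min",np.percentile(P,5,axis=0).round(3),"max",np.percentile(P,95,axis=0).round(3),"ax",V[:,2].round(3))
E
```

```text
top blue [231 171  42  11 255] med [0.6088 0.0111 0.1883] min [ 0.602 -0.027  0.185] max [0.617 0.049 0.191] ax [-0.141 -0.99   0.001]
top blue [212 197   5  11  40] med [0.5701 0.1044 0.0749] min [0.561 0.101 0.07 ] max [0.58  0.107 0.078] ax [-0.979  0.162 -0.127]
top blue [284 206   5  11  43] med [ 0.5459 -0.0679  0.075 ] min [ 0.537 -0.07   0.069] max [ 0.556 -0.065  0.079] ax [-0.952  0.099 -0.289]
top blue [ 85 222   5  10  27] med [0.5139 0.434  0.0106] min [0.509 0.432 0.007] max [0.519 0.436 0.013] ax [-0.962  0.226  0.153]
top blue [ 83 234   4  11  29] med [0.4837 0.4377 0.0118] min [0.478 0.434 0.01 ] max [0.494 0.439 0.016] ax [-0.996 -0.091  0.024]
side orange [289 129   6  17  76] med [ 0.4591 -0.2034  0.1817] min [ 0.452 -0.235  0.18 ] max [ 0.465 -0.168  0.183] ax [-0.149 -0.989 -0.006]
side orange [253 198  11   5  40] med [ 0.5346 -0.1291  0.0739] min [ 0.527 -0.133  0.07 ] max [ 0.542 -0.127  0.076] ax [-0.992 -0.087 -0.094]
side blue [213 176  13  23 172] med [0.6078 0.0139 0.1879] min [ 0.601 -0.02   0.184] max [0.615 0.046 0.19 ] ax [-0.155 -0.988 -0.019]
side blue [238 274  15  14 133] med [0.5672 0.1137 0.0621] min [0.56  0.109 0.053] max [0.577 0.116 0.072] ax [-0.642 -0.016  0.766]
```

```bash
cat >> h.py <<'E'
X=np.array([.9895,-.145,0]);H=np.array([.522,-.215,.062])
def tcp(t): # TCP for bar at tilt t (deg)
    t=np.radians(t);return H+.13*(np.sin(t)*X+np.array([0,0,np.cos(t)]))-[0,0,.019]
E
python3 - <<'E'
from h import *
s=robot.sense();print(s["eef_rot"],s["time_s"])
for yaw in(81.7,-98.3):
    for p in(tcp(-29.8)+[0,0,.13],tcp(-29.8),tcp(0),tcp(23.5)):
        q=robot.inverse_kinematics(p,[180,0,yaw]);print(yaw,p.round(3),None if q is None else np.round(q,0))
E
```

```text
[-1.79952975e+02  2.41920351e-03  1.56008990e+02] 0.3
81.7 [ 0.458 -0.206  0.286] [-1. 11. 28. 89. -5. 81. 19.]
81.7 [ 0.458 -0.206  0.156] [-23.  24.  60. 102. -22.  67.  35.]
81.7 [ 0.522 -0.215  0.173] [-22.  34.  65.  91. -31.  75.  39.]
81.7 [ 0.573 -0.223  0.162] [-18.  41.  64.  83. -37.  79.  39.]
-98.3 [ 0.458 -0.206  0.286] [ -27.   17.   65.   90.  -16.   83. -150.]
-98.3 [ 0.458 -0.206  0.156] [ -26.   26.   65.  102.  -25.   68. -142.]
-98.3 [ 0.522 -0.215  0.173] [ -22.   34.   65.   91.  -31.   75. -141.]
-98.3 [ 0.573 -0.223  0.162] [ -18.   41.   64.   83.  -37.   79. -140.]
```

```bash
python3 - <<'E'
from h import *
o=[180,0,81.7]
robot.line_to([.224,.502,.30],velocity=.2)
robot.move_to(tcp(-29.8)+[0,0,.14],o)
print(robot.line_to(tcp(-29.8),o,velocity=.1,f_stop=8))
s=robot.sense();print(s["time_s"],s["tool_pos"],s["contact_force"])
im,d,W=cloud("side");cv2.imwrite("pics/g.png",cv2.resize(im[80:280,150:400],None,fx=3,fy=3)[...,::-1])
E
```

```text
False
4.975 [ 0.45859287 -0.20589434  0.15647231] [-0.09591835 -0.60035436  0.6509637 ]
```

View pics/g.png

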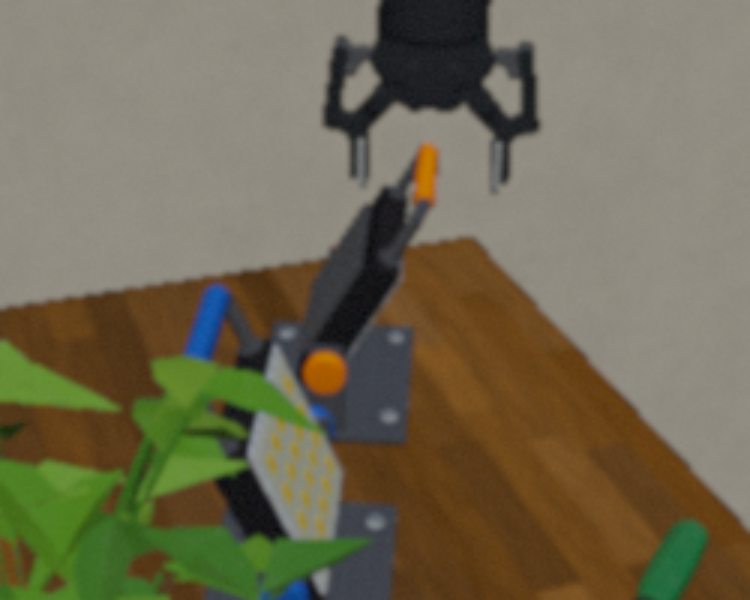

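The crop shows the orange bar (425,172) centred between the open pads (360 and 498), and nothing is touching. Next I close the gripper and lead the bar along its arc.

```bash
python3 - <<'E'
from h import *
robot.gripper_to(0.0,force=25)
s=robot.sense();print(s["time_s"],s["finger_gap"],s["gripper_force"],s["contact_force"].round(1) if hasattr(s["contact_force"],"round") else s["contact_force"])
for t in np.linspace(-29.8,23.5,9)[1:]:
    robot.line_to(tcp(t),velocity=.06)
    s=robot.sense();print(round(t,1),round(s["time_s"],2),np.round(s["contact_force"],1),round(s["finger_gap"],3))
    if np.abs(s["contact_force"]).max()>30: print("stop");break
E
```

```text
5.6583 0.17640326438536258 24.34698075056076 [ 2.3 -0.8 -1.5]
-23.1 6.06 [-5.2  1.6  1. ] 0.172
-16.5 6.46 [-4.8  1.7  5.4] 0.176
-9.8 6.86 [-4.6  1.1  4.8] 0.178
-3.2 7.26 [-2.6  1.1  2.5] 0.176
3.5 7.66 [-1.1  1.3 -1.3] 0.179
10.2 8.06 [-0.2  0.9  2.5] 0.173
16.8 8.46 [0.  2.2 2.2] 0.173
23.5 8.86 [1.5 1.  0. ] 0.177
```

```bash
python3 - <<'E'
from h import *
robot.pause(.3);robot.gripper_to(1.0)
robot.line_to(tcp(23.5)+[0,0,.15],velocity=.12)
robot.move_to([.35,.05,.33],[180,0,81.7])
robot.pause(.5);print(robot.sense()["time_s"])
for c in("top","side"):
    im,d,W=cloud(c)
    cv2.imwrite(f"pics/e_{c}.png",im[...,::-1])
    hsv=cv2.cvtColor(im,cv2.COLOR_RGB2HSV)
    for n,lo,hi in(("orange",(4,190,130),(22,255,255)),("blue",(105,170,90),(120,255,255))):
        k,l,st,_=cv2.connectedComponentsWithStats(cv2.inRange(hsv,lo,hi))
        for i in range(1,k):
            P=W[(cv2.erode((l==i).astype(np.uint8),np.ones((2,2)))*(d>0)*(W[...,2]>.04))>0]
            if st[i,4]>=25 and len(P)>5:print(c,n,st[i],np.median(P,0).round(4))
E
```

```text
13.0667
top orange [345 187  46  13 368] [ 0.5715 -0.2289  0.1893]
top orange [313 210   6  12  62] [ 0.5343 -0.1356  0.0758]
top orange [386 220   8  13  64] [ 0.5095 -0.3084  0.0752]
top blue [231 171  42  11 255] [0.6089 0.0111 0.1885]
top blue [212 197   5  11  40] [0.5679 0.104  0.0756]
top blue [284 206   5  11  42] [ 0.5448 -0.0679  0.0749]
side orange [234 124  10  18  92] [ 0.5706 -0.2199  0.1885]
side orange [252 197  13  14 145] [ 0.5357 -0.1283  0.065 ]
side blue [213 176  13  23 172] [0.6079 0.0146 0.1879]
side blue [238 274  15  14 134] [0.5672 0.1135 0.0617]
```

View pics/e_side.png

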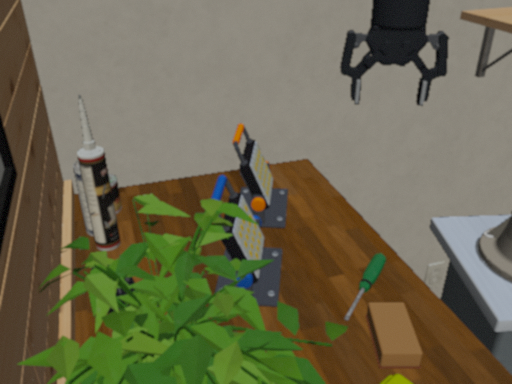

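View pics/e_top.png

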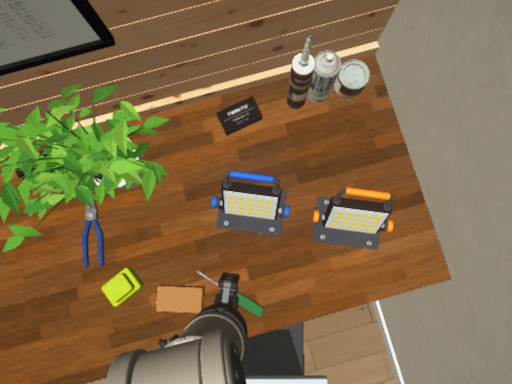

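Both heads now lean back alike: the bar-to-hinge offsets are about 50 mm (orange) and 53 mm (blue), at equal heights, so within about 2°. The blue bar hasn't moved, and the arm is clear of everything.

```bash
python3 -c "
from station import robot
print(robot.close_job())"
```

```text
the job is handed in; nothing more can be done
None
```

I tilted the orange light's head back to about 23° and let go; it measured within about 2° of the blue head, which had not moved, and I handed the job in (no verdict was shown).

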